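Clear the airing stand and finish the tower of cedar slats

ROBOT

A 7-joint arm with a two-finger parallel gripper is mounted at the origin on the work surface. World frame = base frame: x ahead of the robot, y to its left, z up, the work surface at z = 0. Lengths are in m, angles in rad, forces in N, time in s.
With the tool pointing down it reaches from about 0.4 to 0.875 m from the base axis. Payload 19.3 kg.
Tool frame: the origin (TCP) lies between the finger pads; the fingertips stand bot.tcp_to_tips ahead of it and the grasp point (between the pads) is the TCP (bot.tcp_to_tips is the distance from the TCP to the fingertips, in m); z points along the fingers, y is the line along which they close (so a half turn about z gives the same grasp; the last joint's range is limited). The gripper opens to 85 mm and grips with 20 to 120 N. Pads are 22 mm wide; open, the fingers measure 114 mm over their backs; the gripper's body (76 mm by 85 mm) begins 54 mm behind the grasp point. The pads swing forward as they close: fully open they stand 13 mm farther back than shut.
Start: joints at [1.199, 0.521, -0.036, 1.599, 0.021, 1.021, -0.113], TCP at [0.186, -0.597, 0.25] pointing down, gripper open.
Joint ranges: [-2.91, 2.91], [-0.3, 2.13], [-1.5, 1.42], [0.17, 2.43], [-1.26, 4.41], [0.16, 1.93], [-2.52, 2.52]. Speed limits (rad/s): [1.89, 1.89, 2.39, 2.39, 3.01, 3.01, 3.01].

INTERFACE

Orientations are given as [roll, pitch, yaw] about the fixed x, y, z axes, in that order (R = Rz(yaw) Ry(pitch) Rx(roll)).
In Python, from workcell import telemetry, grab_frame, bot gives the robot as it stands. The module is installed in compiled form; this text tells all that it offers.
- The arm moves only by the shell command python3 -m crank 'ROWS' [FORCE]. ROWS is text: rows parted by semicolons, each of 7 numbers parted by spaces: the finger opening in m, from 0 to 0.0854, then the shift along the tool's x, y, z in m, then the turn, a rotation vector about the tool's x, y, z in degrees. A call has exactly 8 rows; each row shifts and turns the commanded pose from where the row before left it, along the tool's axes as they then stand; what a row does not reach is not made up. A row lasts 1/12 s, in which the tool goes at most 41.7 mm and 7.16 degrees, less where a joint would pass 70% of its speed; a pose out of reach is approached as far as the arm can. A call with a gripper value outside its range is refused whole. The fingers move at their own pace and stop on an object; FORCE is the grip in N (left out, the last holds). Time passes only in rows, so rows that do not move let the fingers close, or fill a call up. It gives the time, the measured TCP pose, the force, the opening and the grip force at its end, in the units of the state.
- telemetry.observe(): the state, without advancing time (a new reading comes with each control period).
- grab_frame(name): name is "scene" or "top"; returns a dict with "pixels" (480x640x3 uint8, red, green, blue), "depth" (480x640 float32, m along the optical axis (not along the pixel's ray), 0 where there is no reading), "vertical_fov" (degrees; the focal length in pixels is half the picture's height over the tangent of half this angle, whatever the lens; pixels are square), "cx", "cy" (the principal point, pixels), "distortion" ([k1, k2, p1, p2, k3] as OpenCV has them; the pictures are not rectified), "R" (3x3) and "t" (3): a world point X has camera coordinates R X + t. Camera axes: x right, y down, z forward; pixel columns grow to the right and rows downward; lengths in m; the calibration is good to about 2 mm. A picture is of the moment at which its call begins.
- bot.job_done(): hands the job in; it is judged then, once.
The state is a dict: "clock": time; "qpos": joint angles; "qd": joint speeds; "joint_efforts": joint torques, N m; "position": TCP position; "tool_rot": TCP orientation; "force": force on the tool from outside, world axes, zero at the start; "moment": the same for the moment, N m; "grip_width": finger opening in m; "finger_force": force on a finger pad.
Only numpy, scipy, OpenCV 4.12 (cv2) and the standard library are available. Lean on these libraries where they do the work, as an engineer would, in place of code of your own. Each camera call takes 0.05 s, during which the arm holds its last target. There are 200 camera calls.

TASK

To finish the begun tower of cedar slats on the airing stand, first lift the watering can off it by its handle and set it down upright in the middle of the round cork mat, without tipping it over. Leave the red-brown slat that already lies across one end of the stand's two runners, lay the other red-brown one flat across the other end, then the two mauve ones flat across the ends of the red-brown pair, so that the tower is square with ends and outer edges lined up. Leave the other things on the counter where they are.

Things in the scene. Friction and masses are not known exactly. Their poses are not given: they have to be found in the camera images.
- red_a: flat cedar slat 120 x 22 x 16 mm (about 20 g), red-brown; loose, but already laid in its place across the runners near the stand's +x end, close beside the can's foot, with a small dark drilled dot 45 mm either side of its middle; origin at the slat's centre, x along its length, y across its 22 mm width, z through its 16 mm thickness
- red_b: flat cedar slat 120 x 22 x 16 mm (about 20 g), red-brown, lying flat on the counter at the start, with a small dark drilled dot 45 mm either side of its middle; origin at the slat's centre, x along its length, y across its 22 mm width, z through its 16 mm thickness
- mauve_a: flat cedar slat 120 x 22 x 16 mm (about 20 g), mauve, lying flat on the counter at the start, with a small dark drilled dot 45 mm either side of its middle; origin at the slat's centre, x along its length, y across its 22 mm width, z through its 16 mm thickness
- mauve_b: flat cedar slat 120 x 22 x 16 mm (about 20 g), mauve, lying flat on the counter at the start, with a small dark drilled dot 45 mm either side of its middle; origin at the slat's centre, x along its length, y across its 22 mm width, z through its 16 mm thickness
- stand: airing stand, fixed: plywood board 140 x 140 x 20 mm with two fixed pale runners on it, each 120 x 22 x 16 mm, along the stand's x, middles at y = +-49 mm, tops 36 mm above the counter. Origin at the centre of the underside, z up. Finished tower: red slats along the stand's y at x = +-49 mm (centres 44 mm up), mauve along its x at y = +-49 mm (centres 60 mm up)
- mat: round cork mat, 160 mm across and 4 mm thick, fixed flat on the counter; origin at the centre of its underside
- can: green watering can, 0.45 kg, upright on the runners at the start: foot 96 mm across, shoulder 88 mm, body 94 mm high; steel hoop handle above it: level grip bar 12 mm thick along the can's x, centred over the origin at z = 150 mm, 56 mm long between 12 mm uprights at x = +-34 mm; spout to +x, tip 80 mm from the axis at z = 110 mm. Origin at the centre of its underside, z up
- bell: bystander: loose brass service bell, 76 mm across, 48 mm high; origin at the centre of its underside
- tin: bystander: loose round orange tin of pins, white disc on its lid, 68 mm across, 32 mm high; origin at the centre of its underside
- dish: bystander: loose small glass bowl, 90 mm across, 35 mm high; origin at the centre of its underside
- spool_blue: bystander: loose upright spool of blue thread, 32 mm across, 38 mm high; origin at the centre of its underside
- spool_yellow: bystander: loose upright spool of yellow thread, 32 mm across, 38 mm high; origin at the centre of its underside
- pen_cup: bystander: loose white cup of pens, 68 mm across, 150 mm high with the pens; origin at the centre of its underside
- calendar: bystander: loose desk tent calendar, 90 x 130 mm on plan (x, y), about 105 mm high; origin at the centre of its underside
- stapler: bystander: loose red and black stapler, 100 x 34 mm on plan (x, y), 53 mm high; origin at the centre of its underside
Things that resemble listed ones, but are neither listed nor needed, are in the scene too. What is shaped like the red_a but orange or white is not meant. Leave any white look-alike of the red_b alone.

How it is judged:
By the outcome, as a careful person would: the job done as asked, in the order asked, and still so for the second after the job is handed in, with the robot touching nothing.
It also fails if it takes over 72 s, if anything falls off the work surface, if the arm or the gripper's body presses on something with over 40 N, if the wrist force passes 120 N, or if a joint passes its speed limit or range.

## Working session

There is one attempt and no reset: what is moved stays moved. The work goes in short steps, Python scripts to look and compute and a shell command to move; the robot and the scene stay as the last step left them, time stands still between calls to the robot, and variables do not carry over. Pictures are saved under pics/ and viewed, at most 10 in all, crops included, and the job is handed in when it is done.

```bash
mkdir -p pics
cat > h.py <<'E'
import numpy as np,cv2
from workcell import telemetry,grab_frame,bot
def cam(n):
    f=grab_frame(n); fl=240/np.tan(np.radians(f["vertical_fov"])/2)
    f["K"]=np.array([[fl,0,f["cx"]],[0,fl,f["cy"]],[0,0,1]]); f["D"]=np.array(f["distortion"],float)
    f["R"]=np.array(f["R"]); f["t"]=np.array(f["t"]); return f
def ray(f,uv,z):
    p=cv2.undistortPoints(np.array(uv,float).reshape(-1,1,2),f["K"],f["D"]).reshape(-1,2)
    d=np.c_[p,np.ones(len(p))]@f["R"]; c=-f["R"].T@f["t"]
    return c+d*((z-c[2])/d[:,2])[:,None]
def world(f):
    v,u=np.mgrid[0:480,0:640]; p=cv2.undistortPoints(np.stack([u,v],-1).reshape(-1,1,2).astype(float),f["K"],f["D"]).reshape(-1,2)
    P=np.c_[p,np.ones(len(p))]*f["depth"].reshape(-1,1)
    return ((P-f["t"])@f["R"]).reshape(480,640,3)
def save(f,n): cv2.imwrite("pics/"+n,f["pixels"][:,:,::-1])
E
python3 - <<'E'
from h import *
for n in("top","scene"):
    f=cam(n); save(f,n+"0.png"); print(n,-f["R"].T@f["t"],f["R"].round(2).tolist(),f["D"],f["K"][0,0])
s=telemetry.observe(); print(s,bot.tcp_to_tips)
E
```

```text
top [0.32872348 0.03323942 1.142902  ] [[-0.06, -1.0, -0.0], [-0.98, 0.06, -0.21], [0.21, -0.01, -0.98]] [-0.11416481  0.          0.          0.          0.        ] 488.41297862391883
scene [ 1.22857248 -0.45903632  0.88930794] [[0.6, 0.8, -0.0], [0.55, -0.42, -0.72], [-0.57, 0.43, -0.7]] [-0.06898994  0.          0.          0.          0.        ] 479.5592047705308
{'clock': 0.1, 'qpos': array([ 1.19881461,  0.5219272 , -0.03631038,  1.59992772,  0.02122679,
        1.0211147 , -0.11279026]), 'qd': array([ 0.00020191, -0.00183829,  0.00017931, -0.00095394, -0.00045681,
        0.00120869,  0.0010421 ]), 'joint_efforts': array([ 4.35847527e-03, -9.28487849e+01,  1.98402666e+00, -3.70529616e+01,
        1.80359714e-02,  5.38548455e-03, -1.14297359e-04]), 'position': array([ 0.18563554, -0.59650816,  0.24980877]), 'tool_rot': array([-3.14060625e+00,  1.00561962e-04,  3.01779340e-01]), 'force': array([0.33255717, 0.04969897, 0.36454536]), 'moment': array([-0.0387496 ,  0.01607259,  0.02216358]), 'finger_force': 0.0, 'grip_width': 0.0859850566584227} 0.019
```

View pics/top0.png

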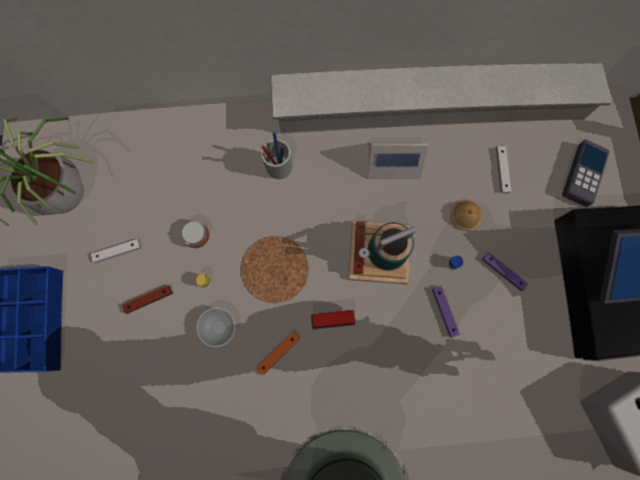

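View pics/scene0.png

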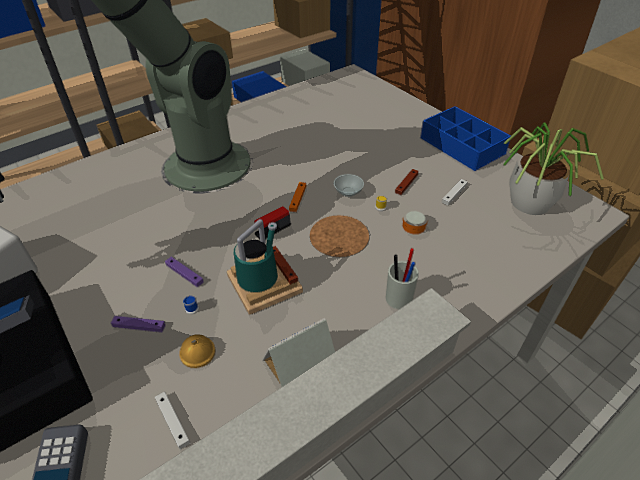

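The top view shows the stand near (380,252) with the can on it and its spout tip near (364,253). red_a is at (360,247), the mat at (274,269), red_b at (147,299), and the two mauve slats at (445,311) and (505,271). The orange slat at (278,353) and the white slats are look-alikes.

```bash
cat >> h.py <<'E'
def blob(f,seed,z,tol=28,r=45):
    "colour blob around seed -> world centre,long axis angle,size at height z"
    im=cv2.medianBlur(f["pixels"],3); W=world(f)
    u,v=seed; lab=cv2.cvtColor(im,cv2.COLOR_RGB2LAB).astype(int)
    m=(np.abs(lab[...,1:]-lab[v,u,1:]).sum(-1)<tol*.5)
    w=np.zeros_like(m); w[max(0,v-r):v+r,max(0,u-r):u+r]=1
    m=(m&w).astype(np.uint8); m=cv2.morphologyEx(m,cv2.MORPH_CLOSE,np.ones((5,5)))
    n,l=cv2.connectedComponents(m); c=cv2.findContours((l==l[v,u]).astype(np.uint8),cv2.RETR_EXTERNAL,cv2.CHAIN_APPROX_NONE)[0][0].reshape(-1,2)
    P=ray(f,c,z)[:,:2]; (cx,cy),(a,b),_=rr=cv2.minAreaRect((P*1000).astype(np.float32))
    q=cv2.boxPoints(rr); e=[q[1]-q[0],q[2]-q[1]]; e=max(e,key=np.linalg.norm)
    return np.array([cx,cy]),np.degrees(np.arctan2(e[1],e[0])),(round(a,1),round(b,1)),W[v,u].round(3)
E
python3 - <<'E'
from h import *
f=cam("top");g=cam("scene")
for n,s,sg in(("red_b",(150,298),(407,182)),("mv1",(445,311),(185,271)),("mv2",(505,271),(138,323)),("red_a",(360,262),(284,263))):
    z=.052 if n=="red_a" else .016
    for F,S in((f,s),(g,sg)):
        print(n,*blob(F,S,z))
print("mat",blob(f,(265,270),.004,tol=30,r=50),blob(g,(340,235),.004,tol=30,r=50))
# can: points by depth
for F in(f,g):
    W=world(F); near=(np.hypot(W[...,0]-.47,W[...,1]+.06)<.14)&(F["depth"]>0)
    h=near&(W[...,2]>.172)&(W[...,2]<.21); print("handle n",h.sum(),W[h].mean(0) if h.any() else 0, W[h].min(0),W[h].max(0))
    if h.any():
        p=W[h][:,:2]; c,(a,b),_=cv2.minAreaRect((p*1000).astype(np.float32)); w,V=np.linalg.eigh(np.cov(p.T)); print(c,a,b,np.degrees(np.arctan2(V[1,1],V[0,1])))
    im=F["pixels"]
big=cv2.resize(f["pixels"][205:300,330:430],None,fx=5,fy=5,interpolation=cv2.INTER_CUBIC)
gb=cv2.resize(g["pixels"][210:310,220:310],None,fx=4.75,fy=4.75,interpolation=cv2.INTER_CUBIC)[:475]
c=np.hstack([big[:475],gb]); c=cv2.convertScaleAbs(c,alpha=1.5,beta=15); print(c.shape)
cv2.imwrite("pics/crop1.png",cv2.resize(c,(800,int(c.shape[0]*800/c.shape[1])))[:,:,::-1])
E
```

```text
red_b [457.81921387 433.88336182] -69.75631 (21.9, 119.3) [0.46  0.425 0.018]
red_b [457.85449219 429.74795532] -70.14679 (21.6, 130.5) [0.466 0.425 0.018]
mv1 [ 386.42666626 -259.82015991] 15.248048 (118.4, 20.5) [ 0.386 -0.257  0.02 ]
mv1 [ 386.50494385 -262.51327515] 14.717315 (123.8, 26.4) [ 0.391 -0.259  0.015]
mv2 [ 468.96929932 -412.40679932] 46.214005 (120.7, 24.9) [ 0.469 -0.413  0.016]
mv2 [ 471.74685669 -414.11798096] 46.696434 (124.5, 30.0) [ 0.474 -0.413  0.019]
red_a [ 528.984375   -107.55210114] -9.748794 (116.1, 137.8) [ 0.508 -0.067  0.054]
red_a [546.81811523 -67.85624695] -11.324122 (26.2, 129.9) [ 0.547 -0.066  0.053]
mat (array([513.25878906, 131.12657166]), np.float32(86.45129), (159.0, 157.6), array([0.511, 0.153, 0.005])) (array([510.54125977, 132.42160034]), np.float32(-37.31703), (158.5, 158.8), array([0.513, 0.132, 0.005]))
handle n 237 [ 0.53262212 -0.13268788  0.19182542] [ 0.51664456 -0.17134926  0.17202398] [ 0.5503845  -0.09705127  0.19908135]
(533.661865234375, -134.32574462890625) 12.368233680725098 78.92725372314453 109.88709055676384
handle n 219 [ 0.53643953 -0.13816157  0.18828723] [ 0.5181156  -0.17426302  0.17248834] [ 0.55203408 -0.09678313  0.19634137]
(533.5323486328125, -135.9796142578125) 15.326409339904785 81.10453033447266 108.01153667228934
(475, 928, 3)
```

View pics/crop1.png

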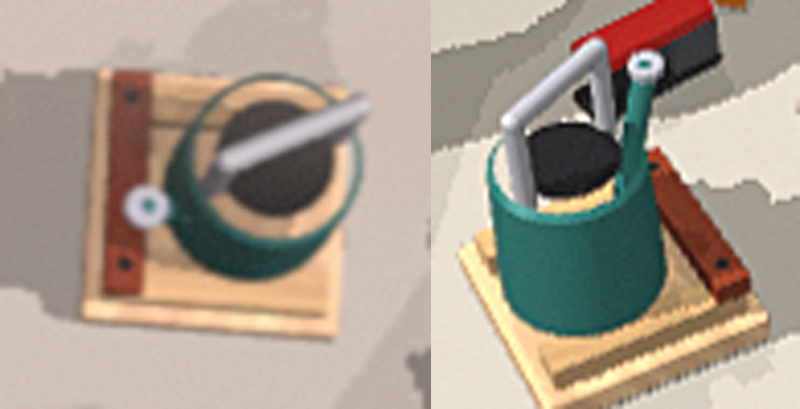

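The crop shows the handle bar tilted relative to the stand, with the spout over red_a. The handle centre is about (0.534,-0.135) with the bar at about 109°, and the mat centre is about (0.512,0.132). Next is a planning helper for the approach.

```bash
cat >> h.py <<'E'
from scipy.spatial.transform import Rotation as Ro
def plan(xyz,yaw,N,start=None):
    "straight world line, constant turn: prints per-row tool-frame shift (mm) and turn (deg); returns end"
    s=telemetry.observe(); p,r=(s["position"],s["tool_rot"]) if start is None else start
    R=Ro.from_euler("xyz",r); T=Ro.from_euler("xyz",[np.pi,0,np.radians(yaw)])
    v=(R.inv()*T).as_rotvec()/N; d=(np.array(xyz)-p)/N
    out=[]
    for k in range(N): out.append((R*Ro.from_rotvec(v*k)).inv().apply(d)*1000)
    out=np.array(out); print("turn/row",np.degrees(v).round(2)," total",(np.degrees(v)*N).round(1))
    if np.abs(out-out[0]).max()<.8: print("shift/row mm",out[0].round(1),"total",(out[0]*N).round(1))
    else: print(out.round(0).astype(int).tolist())
    return np.array(xyz),T.as_euler("xyz")
def st():
    s=telemetry.observe(); print(s["clock"],s["position"].round(4),np.degrees(s["tool_rot"]).round(2),"w",round(s["grip_width"],4),"f",s["force"].round(1),"ff",round(s["finger_force"],1),"q",s["qpos"].round(2))
E
python3 -c "
from h import *
plan([.534,-.135,.26],109,24)"
```

```text
turn/row [-0.   -0.   -3.82]  total [ -0.   -0.  -91.7]
[[20, -14, 0], [20, -13, 0], [21, -11, 0], [22, -10, 0], [23, -8, 0], [23, -7, 0], [24, -5, 0], [24, -4, 0], [24, -2, 0], [24, -1, 0], [24, 1, 0], [24, 3, 0], [24, 4, 0], [23, 6, 0], [23, 7, 0], [22, 9, 0], [22, 10, 0], [21, 12, 0], [20, 13, 0], [19, 14, 0], [18, 16, 0], [17, 17, 0], [16, 18, 0], [15, 19, 0]]
```

```bash
python3 -m crank '0.085 .020 -.014 0 0 0 -3.8;0.085 .020 -.013 0 0 0 -3.8;0.085 .021 -.011 0 0 0 -3.8;0.085 .022 -.010 0 0 0 -3.8;0.085 .023 -.008 0 0 0 -3.8;0.085 .023 -.007 0 0 0 -3.8;0.085 .024 -.005 0 0 0 -3.8;0.085 .024 -.004 0 0 0 -3.8' 40
python3 -m crank '0.085 .024 -.002 0 0 0 -3.8;0.085 .024 -.001 0 0 0 -3.8;0.085 .024 .001 0 0 0 -3.8;0.085 .024 .003 0 0 0 -3.8;0.085 .024 .004 0 0 0 -3.8;0.085 .023 .006 0 0 0 -3.8;0.085 .023 .007 0 0 0 -3.8;0.085 .022 .009 0 0 0 -3.8'
python3 -m crank '0.085 .022 .010 0 0 0 -3.8;0.085 .021 .012 0 0 0 -3.8;0.085 .020 .013 0 0 0 -3.8;0.085 .019 .014 0 0 0 -3.8;0.085 .018 .016 0 0 0 -3.8;0.085 .017 .017 0 0 0 -3.8;0.085 .016 .018 0 0 0 -3.8;0.085 .015 .019 0 0 0 -3.8'
python3 -c "
from h import *
st();plan([.534,-.135,.187],109,7)"
```

```text
clock: 0.87
position: [0.3038, -0.4413, 0.2503]
tool_rot: [3.142, 0.0, 0.837]
force: [1.2, -0.5, 1.0]
grip_width: 0.0847
finger_force: 0.0
clock: 1.53
position: [0.4198, -0.288, 0.2503]
tool_rot: [3.142, 0.0, 1.368]
force: [-0.2, -1.0, -0.2]
grip_width: 0.0846
finger_force: 0.0
clock: 2.2
position: [0.5364, -0.1353, 0.2503]
tool_rot: [3.142, 0.0, 1.899]
force: [0.5, -0.1, -0.6]
grip_width: 0.085
finger_force: 0.0
2.2 [ 0.5364 -0.1353  0.2503] [1.8000e+02 1.0000e-02 1.0878e+02] w 0.085 f [ 0.5 -0.1 -0.6] ff 0.0 q [ 0.54  0.45 -0.55  1.77  0.28  1.    0.22]
turn/row [ 0.    0.   -0.03]  total [ 0.   0.  -0.2]
shift/row mm [ 0.2 -0.3  9. ] total [ 1.1 -2.1 63.3]
```

```bash
python3 -m crank '0.085 .001 -.002 .009 0 0 0;0.085 0 0 .009 0 0 0;0.085 0 0 .009 0 0 0;0.085 0 0 .009 0 0 0;0.085 0 0 .009 0 0 0;0.085 0 0 .009 0 0 0;0.085 0 0 .009 0 0 0;0.085 0 0 0 0 0 0' 60
python3 -m crank '0.04 0 0 0 0 0 0;0.02 0 0 0 0 0 0;0 0 0 0 0 0 0;0 0 0 0 0 0 0;0 0 0 0 0 0 0;0 0 0 0 0 0 0;0 0 0 0 0 0 0;0 0 0 0 0 0 0' 60
python3 -m crank '0 0 0 -.002 0 0 0;0 0 0 -.004 0 0 0;0 0 0 -.006 0 0 0;0 0 0 -.008 0 0 0;0 0 0 -.010 0 0 0;0 0 0 -.010 0 0 0;0 0 0 -.006 0 0 0;0 0 0 0 0 0 0' 80
python3 - <<'E'
from h import *
st(); f=cam("top");g=cam("scene")
c=np.hstack([f["pixels"][180:360,200:440],g["pixels"][150:330,200:440]])
cv2.imwrite("pics/lift.png",cv2.resize(c,(800,300))[:,:,::-1])
E
```

```text
clock: 2.87
position: [0.5327, -0.1368, 0.1854]
tool_rot: [-3.14, -0.001, 1.893]
force: [-0.2, -0.4, 0.1]
grip_width: 0.0851
finger_force: 0.0
clock: 3.53
position: [0.5337, -0.1367, 0.1877]
tool_rot: [3.141, 0.0, 1.894]
force: [-0.7, -1.0, 6.3]
grip_width: 0.01
finger_force: 58.4
clock: 4.2
position: [0.5342, -0.1368, 0.2351]
tool_rot: [3.14, 0.001, 1.893]
force: [-0.5, -0.8, -3.9]
grip_width: 0.0089
finger_force: 78.0
4.2 [ 0.5342 -0.1368  0.2351] [1.7989e+02 8.0000e-02 1.0848e+02] w 0.0089 f [-0.5 -0.8 -3.9] ff 78.0 q [ 0.54  0.47 -0.54  1.79  0.29  0.96  0.2 ]
```

View pics/lift.png

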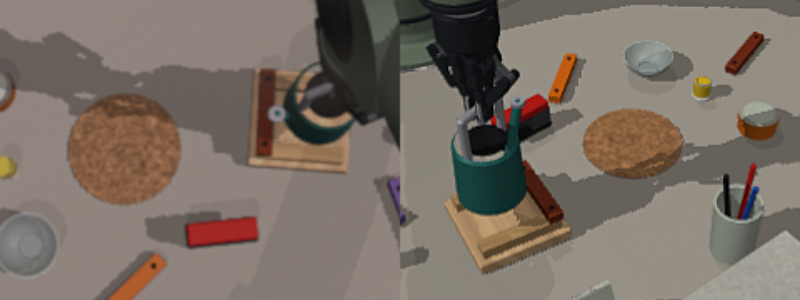

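The can hangs upright from the gripper and red_a is undisturbed. The mat at (125,150) in the left crop is clear.

```bash
python3 -c "
from h import *
plan([.512,.132,.235],108.5,16)"
```

```text
turn/row [ 0.  0. -0.]  total [ 0.  0. -0.]
shift/row mm [16.4  4.1 -0.1] total [261.8  64.8  -1.6]
```

```bash
python3 -m crank '0 .004 .001 0 0 0 0;0 .008 .002 0 0 0 0;0 .012 .003 0 0 0 0;0 .016 .004 0 0 0 0;0 .020 .005 0 0 0 0;0 .020 .005 0 0 0 0;0 .020 .005 0 0 0 0;0 .020 .005 0 0 0 0'
python3 -m crank '0 .020 .005 0 0 0 0;0 .020 .005 0 0 0 0;0 .020 .005 0 0 0 0;0 .020 .005 0 0 0 0;0 .020 .005 0 0 0 0;0 .016 .004 0 0 0 0;0 .012 .003 0 0 0 0;0 .010 .002 0 0 0 0'
python3 -m crank '0 .008 .003 0 0 0 0;0 .008 .002 .003 0 0 0;0 .006 .001 .006 0 0 0;0 .002 0 .010 0 0 0;0 0 0 .012 0 0 0;0 0 0 .012 0 0 0;0 0 0 .010 0 0 0;0 0 0 .008 0 0 0'
python3 -c "
from h import *
st();plan([.512,.132,.158],108.5,8)"
```

```text
clock: 4.97
position: [0.5234, -0.0111, 0.2332]
tool_rot: [-3.141, -0.0, 1.895]
force: [0.3, -0.8, -3.9]
grip_width: 0.0093
finger_force: 78.0
clock: 5.63
position: [0.5118, 0.1302, 0.2332]
tool_rot: [-3.141, -0.0, 1.895]
force: [-0.4, 0.3, -3.9]
grip_width: 0.0093
finger_force: 78.0
clock: 6.3
position: [0.5101, 0.1522, 0.1706]
tool_rot: [-3.14, 0.0, 1.893]
force: [-0.3, 0.1, -3.8]
grip_width: 0.0095
finger_force: 78.0
6.3 [0.5101 0.1522 0.1706] [-179.91    0.    108.46] w 0.0095 f [-0.3  0.1 -3.8] ff 78.0 q [ 0.02  0.53 -0.57  1.9   0.38  0.82 -0.43]
turn/row [-0.01  0.   -0.01]  total [-0.1  0.  -0. ]
shift/row mm [-2.5 -0.6  1.6] total [-19.8  -4.6  12.6]
```

```bash
python3 -m crank '0 -.003 -.001 0 0 0 0;0 -.005 -.001 0 0 0 0;0 -.006 -.001 0 0 0 0;0 -.004 -.001 0 0 0 0;0 -.002 0 .002 0 0 0;0 0 0 .004 0 0 0;0 0 0 .003 0 0 0;0 0 0 .002 0 0 0'
python3 -c "
from h import *
st()
f=cam('scene');save(f,'x.png')
W=world(f);p=W[...,:2]-[.512,.132];r=np.hypot(p[...,0],p[...,1]);c=cv2.cvtColor(f['pixels'],cv2.COLOR_RGB2HSV)
m=(c[...,0]>75)&(c[...,0]<100)&(c[...,1]>90)&(r<.1); print(m.sum(),np.percentile(W[m][:,2],[1,5,50,99]))"
```

```text
clock: 6.97
position: [0.5129, 0.1328, 0.1609]
tool_rot: [-3.141, -0.0, 1.894]
force: [0.1, 1.3, -3.4]
grip_width: 0.0093
finger_force: 78.2
6.9667 [0.5129 0.1328 0.1609] [-1.7999e+02 -1.0000e-02  1.0850e+02] w 0.0093 f [ 0.1  1.3 -3.4] ff 78.2 q [ 0.05  0.54 -0.56  1.91  0.39  0.8  -0.4 ]
1082 [0.01429999 0.01893376 0.06522652 0.11188017]
```

```bash
python3 -m crank '0 -.001 0 .001 0 0 0;0 0 0 .001 0 0 0;0 0 0 .001 0 0 0;0 0 0 .001 0 0 0;0 0 0 .001 0 0 0;0 0 0 0 0 0 0;0 0 0 0 0 0 0;0 0 0 0 0 0 0'
python3 -m crank '0 0 0 0 0 0 0;0 0 0 0 0 0 0;0 0 0 0 0 0 0;0 0 0 0 0 0 0;0 0 0 0 0 0 0;0 0 0 0 0 0 0;0 0 0 0 0 0 0;0 0 0 0 0 0 0' 20
```

```text
clock: 7.68
position: [0.5134, 0.1318, 0.1563]
tool_rot: [3.142, -0.0, 1.894]
force: [0.4, -0.8, -3.3]
grip_width: 0.0092
finger_force: 78.2
clock: 8.35
position: [0.5133, 0.1317, 0.1563]
tool_rot: [3.142, 0.0, 1.893]
force: [0.1, -0.0, -3.6]
grip_width: 0.0092
finger_force: 78.2
```

```bash
python3 -m crank '0 0 0 .001 0 0 0;0 0 0 0 0 0 0;0 0 0 .001 0 0 0;0 0 0 0 0 0 0;0 0 0 .001 0 0 0;0 0 0 0 0 0 0;0 0 0 0 0 0 0;0 0 0 0 0 0 0' 40
```

```text
clock: 9.02
position: [0.5141, 0.132, 0.1556]
tool_rot: [3.139, 0.001, 1.893]
force: [-11.7, -5.8, 44.1]
grip_width: 0.0096
finger_force: 83.5
```

```bash
python3 -m crank '0 0 0 -.001 0 0 0;0 0 0 -.001 0 0 0;0 0 0 0 0 0 0;0 0 0 0 0 0 0;0.02 0 0 0 0 0 0;0.04 0 0 0 0 0 0;0.06 0 0 0 0 0 0;0.085 0 0 0 0 0 0' 30
python3 -m crank '0.085 0 0 0 0 0 0;0.085 0 0 -.005 0 0 0;0.085 0 0 -.01 0 0 0;0.085 0 0 -.02 0 0 0;0.085 0 0 -.03 0 0 0;0.085 0 0 -.03 0 0 0;0.085 0 0 -.03 0 0 0;0.085 0 0 -.01 0 0 0'
python3 - <<'E'
from h import *
st(); print(plan([.458,.432,.20],110,14))
E
```

```text
clock: 9.68
position: [0.5134, 0.1318, 0.1552]
tool_rot: [-3.142, -0.0, 1.894]
force: [0.2, -0.0, 1.0]
grip_width: 0.0553
finger_force: 0.0
clock: 10.35
position: [0.5142, 0.1325, 0.2952]
tool_rot: [3.136, 0.0, 1.894]
force: [0.2, 0.1, 0.4]
grip_width: 0.0854
finger_force: 0.0
10.35 [0.5142 0.1325 0.2952] [1.7971e+02 2.0000e-02 1.0850e+02] w 0.0854 f [0.2 0.1 0.4] ff 0.0 q [ 0.12  0.38 -0.63  1.77  0.25  1.07 -0.28]
turn/row [ 0.02  0.   -0.11]  total [ 0.3  0.  -1.5]
shift/row mm [21.6  2.9  6.8] total [301.9  41.2  95.3]
(array([0.458, 0.432, 0.2  ]), array([-3.14159265,  0.        ,  1.91986218]))
```

```bash
python3 -m crank '0.085 .008 .001 .003 0 0 0;0.085 .016 .002 .005 0 0 -.3;0.085 .024 .003 .007 0 0 -.3;0.085 .024 .003 .007 0 0 -.3;0.085 .024 .003 .008 0 0 -.3;0.085 .024 .003 .008 0 0 -.3;0.085 .024 .003 .008 0 0 0;0.085 .024 .003 .008 0 0 0'
python3 -m crank '0.085 .024 .003 .008 0 0 0;0.085 .024 .003 .008 0 0 0;0.085 .024 .003 .008 0 0 0;0.085 .024 .004 .007 0 0 0;0.085 .022 .004 .005 0 0 0;0.085 .012 .003 .003 0 0 0;0.085 .004 .001 .002 0 0 0;0.085 0 0 0 0 0 0'
python3 - <<'E'
from h import *
st(); plan([.458,.432,.010],110,8)
f=cam("top");g=cam("scene"); 
print("red_a top",*blob(f,(360,262),.052),"scene",*blob(g,(280,258),.052))
for F,n in((f,"t"),(g,"s")):
    W=world(F); d=np.hypot(W[...,0]-.53,W[...,1]+.11)<.13
    for lo,hi in((.014,.026),(.031,.041),(.047,.057)):
        m=(d&(W[...,2]>lo)&(W[...,2]<hi)).astype(np.uint8); m=cv2.morphologyEx(m,cv2.MORPH_OPEN,np.ones((3,3)))
        P=W[m>0][:,:2]*1000; r=cv2.minAreaRect(P.astype(np.float32)); print(n,lo,m.sum(),np.round(r[0],1),np.round(r[1],1),round(r[2],1))
# can base/handle
W=world(g);d=np.hypot(W[...,0]-.512,W[...,1]-.132)<.1;h=d&(W[...,2]>.145)&(W[...,2]<.17);print("handle",h.sum(),W[h].mean(0),np.median(W[h][:,2]))
c1=cv2.resize(f["pixels"][200:320,230:430],(800,480)); c1=cv2.convertScaleAbs(c1,alpha=1.4)
cv2.imwrite("pics/stand.png",c1[:,:,::-1])
E
```

```text
clock: 11.02
position: [0.4766, 0.2985, 0.2354]
tool_rot: [-3.141, -0.0, 1.92]
force: [0.3, 0.6, 0.4]
grip_width: 0.0852
finger_force: 0.0
clock: 11.68
position: [0.4509, 0.4305, 0.1946]
tool_rot: [-3.141, 0.0, 1.921]
force: [1.2, -0.2, -0.3]
grip_width: 0.0852
finger_force: 0.0
11.6833 [0.4509 0.4305 0.1946] [-1.7994e+02  1.0000e-02  1.1005e+02] w 0.0852 f [ 1.2 -0.2 -0.3] ff 0.0 q [-0.46  0.64 -0.6   1.63  0.42  1.   -0.85]
turn/row [-0.01  0.    0.01]  total [-0.1  0.   0.1]
shift/row mm [-0.1  0.9 23.1] total [ -1.    7.4 184.6]
red_a top [541.87390137 -72.33036041] -4.4946423 (31.7, 118.7) [ 0.508 -0.067  0.055] scene [543.61608887 -71.02466583] -7.135817 (24.7, 122.5) [ 0.527 -0.065  0.052]
t 0.014 1802 [ 534.3 -118.4] [138.6 138.6] 81.8
t 0.031 676 [ 534.2 -128.8] [ 97.9 121.6] 82.0
t 0.047 385 [544.3 -69.1] [ 22.1 120.6] 82.6
s 0.014 1496 [ 534.2 -120.1] [140.2 144.4] 82.3
s 0.031 685 [ 533.9 -120.4] [119.1 127.2] 82.2
s 0.047 354 [542.9 -69.6] [ 23.7 123.8] 82.4
handle 137 [0.51651071 0.12858065 0.15777001] 0.15897913225009483
```

View pics/stand.png

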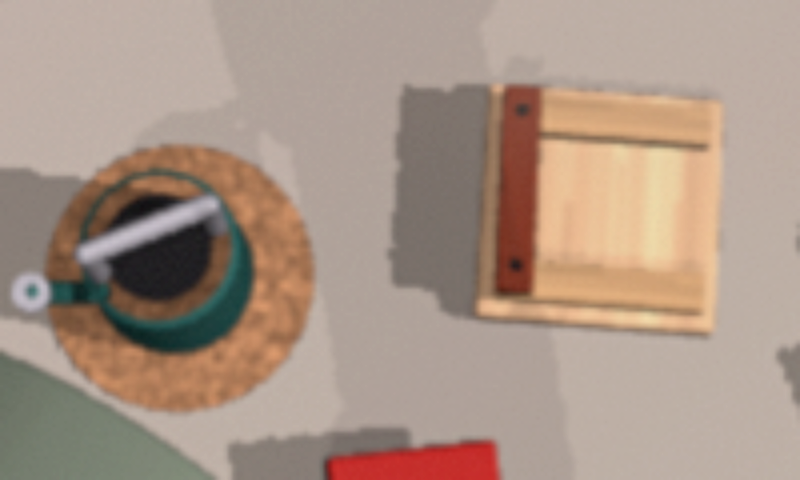

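The can stands upright inside the mat. The stand is clear, with its centre at about (0.535,-0.1185) and yaw about 82.2°, and red_a lies across the +x end. Now I'll go down on red_b, keeping the TCP at z=0.022 so the tips stay 3 mm up.

```bash
python3 -m crank '0.085 0 .003 .010 0 0 0;0.085 -.001 .004 .025 0 0 0;0.085 0 0 .030 0 0 0;0.085 0 0 .030 0 0 0;0.085 0 0 .030 0 0 0;0.085 0 0 .025 0 0 0;0.085 0 0 .015 0 0 0;0.085 0 0 .006 0 0 0'
python3 -m crank '0.06 0 0 .001 0 0 0;0.04 0 0 0 0 0 0;0.02 0 0 0 0 0 0;0.0 0 0 0 0 0 0;0 0 0 0 0 0 0;0 0 0 0 0 0 0;0 0 0 0 0 0 0;0 0 0 0 0 0 0' 40
python3 -c "
from h import *
st()"
```

```text
clock: 12.45
position: [0.4581, 0.4303, 0.022]
tool_rot: [-3.139, 0.001, 1.919]
force: [-0.2, -0.2, -0.0]
grip_width: 0.0848
finger_force: 0.0
clock: 13.12
position: [0.4588, 0.432, 0.0244]
tool_rot: [3.14, -0.0, 1.92]
force: [-0.3, -2.2, 8.7]
grip_width: 0.0211
finger_force: 39.4
13.1167 [0.4588 0.432  0.0244] [ 1.7993e+02 -2.0000e-02  1.0999e+02] w 0.0211 f [-0.3 -2.2  8.7] ff 39.4 q [-0.53  0.87 -0.49  1.7   0.57  0.72 -0.96]
```

```bash
python3 -m crank '0 0 0 -.004 0 0 0;0 0 0 -.012 0 0 0;0 0 0 -.025 0 0 0;0 0 0 -.035 0 0 0;0 0 0 -.040 0 0 0;0 0 0 -.040 0 0 0;0 0 0 -.040 0 0 0;0 0 0 -.030 0 0 0' 60
python3 -c "
from h import *
st();plan([.529,-.167,.25],172.2,32)"
```

```text
clock: 13.78
position: [0.4582, 0.4321, 0.254]
tool_rot: [3.139, -0.002, 1.92]
force: [1.0, -0.3, -0.5]
grip_width: 0.0201
finger_force: 59.0
13.7833 [0.4582 0.4321 0.254 ] [ 1.7985e+02 -9.0000e-02  1.1002e+02] w 0.0201 f [ 1.  -0.3 -0.5] ff 59.0 q [-0.44  0.59 -0.63  1.56  0.37  1.11 -0.81]
turn/row [ 0.01  0.   -1.94]  total [  0.2   0.  -62.2]
[[-18, -4, 0], [-18, -5, 0], [-18, -6, 0], [-18, -6, 0], [-18, -7, 0], [-17, -7, 0], [-17, -8, 0], [-17, -9, 0], [-17, -9, 0], [-16, -10, 0], [-16, -10, 0], [-16, -11, 0], [-15, -11, 0], [-15, -12, 0], [-14, -12, 0], [-14, -13, 0], [-13, -13, 0], [-13, -14, 0], [-13, -14, 0], [-12, -14, 0], [-12, -15, 0], [-11, -15, 0], [-11, -16, 0], [-10, -16, 0], [-9, -16, 0], [-9, -17, 0], [-8, -17, 0], [-8, -17, 0], [-7, -17, 0], [-7, -18, 0], [-6, -18, 0], [-5, -18, 0]]
```

```bash
python3 -m crank '0 -.018 -.004 0 0 0 -1.9;0 -.018 -.005 0 0 0 -1.9;0 -.018 -.006 0 0 0 -1.9;0 -.018 -.006 0 0 0 -1.9;0 -.018 -.007 0 0 0 -1.9;0 -.017 -.007 0 0 0 -1.9;0 -.017 -.008 0 0 0 -1.9;0 -.017 -.009 0 0 0 -1.9'
python3 -m crank '0 -.017 -.009 0 0 0 -2;0 -.016 -.010 0 0 0 -2;0 -.016 -.010 0 0 0 -2;0 -.016 -.011 0 0 0 -2;0 -.015 -.011 0 0 0 -2;0 -.015 -.012 0 0 0 -2;0 -.014 -.012 0 0 0 -2;0 -.014 -.013 0 0 0 -2'
python3 -m crank '0 -.013 -.013 0 0 0 -2;0 -.013 -.014 0 0 0 -2;0 -.013 -.014 0 0 0 -2;0 -.012 -.014 0 0 0 -2;0 -.012 -.015 0 0 0 -2;0 -.011 -.015 0 0 0 -2;0 -.011 -.016 0 0 0 -2;0 -.010 -.016 0 0 0 -2'
python3 -m crank '0 -.009 -.016 0 0 0 -2;0 -.009 -.017 .005 0 0 -2;0 -.008 -.017 .010 0 0 -2;0 -.008 -.017 .015 0 0 -2;0 -.007 -.017 .020 0 0 -2;0 -.007 -.018 .020 0 0 -2;0 -.006 -.018 .015 0 0 -2;0 -.003 -.010 .010 0 0 -1'
python3 -c "
from h import *
st();plan([.5293,-.1672,.0635],172.2,8)"
```

```text
clock: 14.45
position: [0.4751, 0.2811, 0.2504]
tool_rot: [3.141, 0.0, 2.187]
force: [1.0, 0.9, -0.7]
grip_width: 0.0204
finger_force: 59.0
clock: 15.12
position: [0.4925, 0.1304, 0.2503]
tool_rot: [3.141, 0.001, 2.466]
force: [0.6, 0.8, -0.5]
grip_width: 0.0204
finger_force: 59.0
clock: 15.78
position: [0.5117, -0.0196, 0.2503]
tool_rot: [-3.141, 0.001, 2.745]
force: [-0.3, -1.3, -0.7]
grip_width: 0.0202
finger_force: 59.0
clock: 16.45
position: [0.5298, -0.1619, 0.1535]
tool_rot: [-3.141, -0.001, 3.006]
force: [0.0, -0.2, -0.1]
grip_width: 0.02
finger_force: 59.0
16.45 [ 0.5298 -0.1619  0.1535] [-1.7995e+02 -5.0000e-02  1.7220e+02] w 0.02 f [ 0.  -0.2 -0.1] ff 59.0 q [ 0.72  0.64 -0.76  1.85  0.56  0.88  1.13]
turn/row [-0.01 -0.01  0.  ]  total [-0. -0.  0.]
shift/row mm [-0.  -0.7 11.3] total [-0.3 -5.2 90.1]
```

```bash
python3 -m crank '0 0 -.002 .008 0 0 0;0 0 -.002 .016 0 0 0;0 0 0 .018 0 0 0;0 0 0 .016 0 0 0;0 0 0 .013 0 0 0;0 0 0 .008 0 0 0;0 0 0 .003 0 0 0;0 0 0 0 0 0 0'
python3 - <<'E'
from h import *
st();plan([.5293,-.1672,.0604],172.2,8)
s=telemetry.observe()["position"]
# visible ends of held slat, and red_a, by red colour in scene/top, depth bands
for n in("top","scene"):
    F=cam(n);W=world(F);H=cv2.cvtColor(F["pixels"],cv2.COLOR_RGB2LAB).astype(int)
    m=(H[...,1]>145)&(np.hypot(W[...,0]-.53,W[...,1]+.11)<.15)&(W[...,2]>.045)&(W[...,2]<.08)
    k,l,S,_=cv2.connectedComponentsWithStats(m.astype(np.uint8))
    for i in range(1,k):
        if S[i,4]>12: P=W[l==i]; r=cv2.minAreaRect((P[:,:2]*1000).astype(np.float32)); print(n,S[i,4],np.round(r[0],1),np.round(r[1],1),round(r[2],1),P[:,2].max().round(3))
E
```

```text
clock: 17.12
position: [0.5299, -0.1633, 0.0723]
tool_rot: [3.141, -0.0, 3.006]
force: [-0.5, -0.4, 0.2]
grip_width: 0.0198
finger_force: 59.0
17.1167 [ 0.5299 -0.1633  0.0723] [ 1.7999e+02 -1.0000e-02  1.7220e+02] w 0.0198 f [-0.5 -0.4  0.2] ff 59.0 q [ 0.66  0.75 -0.67  1.89  0.68  0.74  1.04]
turn/row [ 0. -0.  0.]  total [ 0. -0.  0.]
shift/row mm [ 0.  -0.5  1.5] total [ 0.  -4.  11.9]
top 71 [588.9 -73.8] [18.1 25.9] 76.4 0.057
top 197 [514.1 -64.8] [19.1 59.6] 82.7 0.06
top 189 [ 496.  -157.2] [19.4 52.4] 81.5 0.07
scene 328 [541.5 -69.5] [ 22.6 121.6] 82.8 0.057
scene 247 [ 534.7 -163.9] [ 22.4 108.2] 82.4 0.069
```

```bash
python3 -m crank '0 0 -.002 .001 0 0 0;0 0 -.002 .002 0 0 0;0 0 0 .002 0 0 0;0 0 0 .002 0 0 0;0 0 0 .001 0 0 0;0 0 0 .001 0 0 0;0 0 0 0 0 0 0;0 0 0 0 0 0 0'
python3 -c "
from h import *
st();plan([.5293,-.1672,.0604],172.2,8)"
```

```text
clock: 17.88
position: [0.5292, -0.1676, 0.0633]
tool_rot: [3.142, -0.0, 3.005]
force: [0.9, 0.1, -1.2]
grip_width: 0.0198
finger_force: 59.0
17.8833 [ 0.5292 -0.1676  0.0633] [180.    -0.   172.19] w 0.0198 f [ 0.9  0.1 -1.2] ff 59.0 q [ 0.66  0.77 -0.66  1.89  0.69  0.73  1.03]
turn/row [ 0. -0. -0.]  total [ 0. -0. -0.]
shift/row mm [-0.   0.1  0.4] total [-0.   0.4  2.9]
```

```bash
python3 -m crank '0 0 0 .001 0 0 0;0 0 0 0 0 0 0;0 0 0 .001 0 0 0;0 0 0 0 0 0 0;0 0 0 .001 0 0 0;0 0 0 0 0 0 0;0 0 0 0 0 0 0;0 0 0 0 0 0 0'
python3 -m crank '0.03 0 0 0 0 0 0;0.045 0 0 0 0 0 0;0.045 0 0 0 0 0 0;0.045 0 0 -.002 0 0 0;0.045 0 0 -.010 0 0 0;0.06 0 0 -.02 0 0 0;0.085 0 0 -.03 0 0 0;0.085 0 0 -.03 0 0 0'
python3 -c "
from h import *
st();plan([.3865,-.261,.15],15,16)"
```

```text
clock: 18.55
position: [0.5293, -0.1677, 0.0605]
tool_rot: [-3.141, 0.0, 3.005]
force: [-1.3, 0.4, 5.0]
grip_width: 0.0201
finger_force: 59.7
clock: 19.22
position: [0.5288, -0.1672, 0.1538]
tool_rot: [3.141, -0.001, 3.006]
force: [0.2, 0.4, -0.3]
grip_width: 0.0793
finger_force: 0.0
19.2167 [ 0.5288 -0.1672  0.1538] [ 1.7997e+02 -6.0000e-02  1.7223e+02] w 0.0793 f [ 0.2  0.4 -0.3] ff 0.0 q [ 0.74  0.64 -0.76  1.84  0.56  0.89  1.14]
turn/row [-0.   -0.    9.83]  total [-1.000e-01 -1.000e-01  1.572e+02]
[[8, -7, 0], [7, -8, 0], [5, -9, 0], [4, -10, 0], [2, -11, 0], [0, -11, 0], [-2, -10, 0], [-4, -10, 0], [-5, -9, 0], [-7, -8, 0], [-8, -7, 0], [-9, -5, 0], [-10, -4, 0], [-10, -2, 0], [-11, 0, 0], [-11, 2, 0]]
```

```bash
python3 -c "
from h import *
plan([.3865,-.2605,.13],195,12)"
```

```text
turn/row [ 0.  -0.  -1.9]  total [  0.   -0.1 -22.8]
[[11, -9, 2], [11, -9, 2], [11, -9, 2], [12, -8, 2], [12, -8, 2], [12, -7, 2], [12, -7, 2], [13, -7, 2], [13, -6, 2], [13, -6, 2], [13, -5, 2], [13, -5, 2]]
```

```bash
python3 -m crank '0.085 .011 -.009 .002 0 0 -1.9;0.085 .011 -.009 .002 0 0 -1.9;0.085 .011 -.009 .002 0 0 -1.9;0.085 .012 -.008 .002 0 0 -1.9;0.085 .012 -.008 .002 0 0 -1.9;0.085 .012 -.007 .002 0 0 -1.9;0.085 .012 -.007 .002 0 0 -1.9;0.085 .013 -.007 .002 0 0 -1.9'
python3 -m crank '0.085 .013 -.006 .002 0 0 -1.9;0.085 .013 -.006 .002 0 0 -1.9;0.085 .013 -.005 .002 0 0 -1.9;0.085 .013 -.005 .002 0 0 -1.9;0.085 0 0 0 0 0 0;0.085 0 0 0 0 0 0;0.085 0 0 0 0 0 0;0.085 0 0 0 0 0 0'
python3 - <<'E'
from h import *
st();plan([.3865,-.2605,.025],195,8)
for n in("top","scene"):
    F=cam(n);W=world(F);H=cv2.cvtColor(F["pixels"],cv2.COLOR_RGB2LAB).astype(int)
    m=(H[...,1]>140)&(np.hypot(W[...,0]-.53,W[...,1]+.11)<.15)&(W[...,2]>.045)&(W[...,2]<.08)
    k,l,S,_=cv2.connectedComponentsWithStats(m.astype(np.uint8))
    for i in range(1,k):
        if S[i,4]>12: P=W[l==i]; r=cv2.minAreaRect((P[:,:2]*1000).astype(np.float32)); print(n,S[i,4],np.round(r[0],1),np.round(r[1],1),round(r[2],1),np.median(P[:,2]).round(3))
E
```

```text
clock: 19.88
position: [0.4333, -0.2302, 0.137]
tool_rot: [-3.141, 0.0, -3.011]
force: [0.5, -0.4, -0.6]
grip_width: 0.0851
finger_force: 0.0
clock: 20.55
position: [0.3872, -0.2604, 0.1287]
tool_rot: [-3.141, 0.001, -2.88]
force: [0.3, 1.2, -1.0]
grip_width: 0.085
finger_force: 0.0
20.55 [ 0.3872 -0.2604  0.1287] [-1.7998e+02  4.0000e-02 -1.6500e+02] w 0.085 f [ 0.3  1.2 -1. ] ff 0.0 q [ 1.11  0.6  -0.86  2.08  0.66  0.76  1.67]
turn/row [-0.  0.  0.]  total [-0.  0.  0.]
shift/row mm [ 0.1  0.  13. ] total [8.000e-01 1.000e-01 1.037e+02]
top 465 [543.2 -68.9] [ 21.6 118.3] 82.6 0.054
top 451 [ 528.1 -165.8] [ 21.8 119.6] 82.5 0.054
scene 377 [541.8 -69.2] [ 23.1 122.9] 82.7 0.053
scene 398 [ 527.1 -167.3] [ 22.6 123.3] 82.3 0.053
```

```bash
python3 -m crank '0.085 .001 0 .008 0 0 0;0.085 0 0 .016 0 0 0;0.085 0 0 .018 0 0 0;0.085 0 0 .018 0 0 0;0.085 0 0 .018 0 0 0;0.085 0 0 .015 0 0 0;0.085 0 0 .008 0 0 0;0.085 0 0 .003 0 0 0'
python3 -m crank '0.06 0 0 0 0 0 0;0.04 0 0 0 0 0 0;0.02 0 0 0 0 0 0;0.0 0 0 0 0 0 0;0 0 0 0 0 0 0;0 0 0 0 0 0 0;0 0 0 0 0 0 0;0 0 0 0 0 0 0' 40
python3 -m crank '0 0 0 -.004 0 0 0;0 0 0 -.012 0 0 0;0 0 0 -.020 0 0 0;0 0 0 -.025 0 0 0;0 0 0 -.025 0 0 0;0 0 0 -.025 0 0 0;0 0 0 -.010 0 0 0;0 0 0 0 0 0 0' 60
python3 -c "
from h import *
st();u=np.array([np.cos(np.radians(82)),np.sin(np.radians(82))]);v=np.array([-u[1],u[0]])
C=np.array([.535,-.1185]);print(C+.049*v,C-.049*v)
plan([*(C-.049*v),.13],82,20)"
```

```text
clock: 21.32
position: [0.3851, -0.2604, 0.023]
tool_rot: [3.14, -0.001, -2.879]
force: [-1.2, 0.2, -0.7]
grip_width: 0.0848
finger_force: 0.0
clock: 21.98
position: [0.3856, -0.2613, 0.0249]
tool_rot: [-3.141, 0.0, -2.88]
force: [-2.1, -0.5, 11.8]
grip_width: 0.0209
finger_force: 38.9
clock: 22.65
position: [0.3861, -0.2618, 0.1474]
tool_rot: [-3.139, 0.002, -2.881]
force: [1.1, -0.9, -0.8]
grip_width: 0.0202
finger_force: 59.1
22.65 [ 0.3861 -0.2618  0.1474] [-1.7983e+02  1.0000e-01 -1.6505e+02] w 0.0202 f [ 1.1 -0.9 -0.8] ff 59.1 q [ 1.14  0.57 -0.88  2.07  0.63  0.79  1.7 ]
[ 0.48647686 -0.11168052] [ 0.58352314 -0.12531948]
turn/row [-0.    0.01  5.65]  total [ -0.    0.2 113. ]
[[-11, 4, 1], [-11, 5, 1], [-10, 6, 1], [-10, 7, 1], [-9, 8, 1], [-8, 9, 1], [-7, 10, 1], [-6, 10, 1], [-5, 11, 1], [-4, 11, 1], [-3, 12, 1], [-2, 12, 1], [-1, 12, 1], [1, 12, 1], [2, 12, 1], [3, 12, 1], [4, 11, 1], [5, 11, 1], [6, 10, 1], [7, 10, 1]]
```

```bash
python3 -m crank '0 -.011 .004 0 0 0 5;0 -.011 .005 0 0 0 5.7;0 -.010 .006 0 0 0 5.7;0 -.010 .007 0 0 0 5.7;0 -.009 .008 0 0 0 5.7;0 -.008 .009 0 0 0 5.7;0 -.007 .010 0 0 0 5.7;0 -.006 .010 0 0 0 5.7'
python3 -m crank '0 -.005 .011 0 0 0 5.7;0 -.004 .011 0 0 0 5.7;0 -.003 .012 0 0 0 5.7;0 -.002 .012 0 0 0 5.7;0 -.001 .012 0 0 0 5.7;0 .001 .012 0 0 0 5.7;0 .002 .012 0 0 0 5.7;0 .003 .012 0 0 0 5.7'
python3 -m crank '0 .004 .011 0 0 0 5.7;0 .005 .011 .005 0 0 5.7;0 .006 .010 .010 0 0 5.7;0 .006 .009 .015 0 0 5.1;0 0 0 .010 0 0 0;0 0 0 .005 0 0 0;0 0 0 .002 0 0 0;0 0 0 0 0 0 0'
python3 - <<'E'
from h import *
st();plan([.5835,-.1253,.0795],82,8)
for n in("top","scene"):
    F=cam(n);W=world(F);H=cv2.cvtColor(F["pixels"],cv2.COLOR_RGB2LAB).astype(int)
    m=(H[...,1]>132)&(H[...,2]<120)&(np.hypot(W[...,0]-.53,W[...,1]+.11)<.16)&(W[...,2]>.06)&(W[...,2]<.12)
    k,l,S,_=cv2.connectedComponentsWithStats(m.astype(np.uint8))
    for i in range(1,k):
        if S[i,4]>12: P=W[l==i]; r=cv2.minAreaRect((P[:,:2]*1000).astype(np.float32)); print(n,S[i,4],np.round(r[0],1),np.round(r[1],1),round(r[2],1),np.median(P[:,2]).round(3))
E
```

```text
clock: 23.32
position: [0.4639, -0.2058, 0.1443]
tool_rot: [-3.141, -0.001, 2.615]
force: [0.0, 0.3, -1.1]
grip_width: 0.0201
finger_force: 59.1
clock: 23.98
position: [0.5435, -0.151, 0.1441]
tool_rot: [-3.14, -0.0, 1.819]
force: [-0.1, -0.2, 0.1]
grip_width: 0.0201
finger_force: 59.1
clock: 24.65
position: [0.5815, -0.1265, 0.0977]
tool_rot: [-3.14, 0.0, 1.438]
force: [-0.5, 0.1, 0.1]
grip_width: 0.0203
finger_force: 59.1
24.65 [ 0.5815 -0.1265  0.0977] [-1.7993e+02  2.0000e-02  8.2380e+01] w 0.0203 f [-0.5  0.1  0.1] ff 59.1 q [ 0.34  0.69 -0.33  1.78  0.32  0.73 -0.29]
turn/row [-0.01  0.    0.05]  total [-0.1  0.   0.4]
shift/row mm [0.2 0.2 2.3] total [ 1.5  1.9 18.2]
top 204 [587.1 -90.9] [49.3 22.4] 83.7 0.091
top 25 [ 569.3 -160.9] [18.1  5.8] 80.9 0.091
scene 156 [589.9 -92.1] [52.3 23.3] 89.0 0.089
scene 260 [ 578.  -159.5] [53.7 28.4] 77.2 0.089
```

```bash
python3 -m crank '0 .001 .001 .003 0 0 .4;0 .0005 .001 .004 0 0 0;0 0 0 .004 0 0 0;0 0 0 .003 0 0 0;0 0 0 .002 0 0 0;0 0 0 .001 0 0 0;0 0 0 0 0 0 0;0 0 0 0 0 0 0'
python3 -c "
from h import *
st();plan([.5835,-.1253,.0765],82,8)"
```

```text
clock: 25.42
position: [0.5845, -0.1247, 0.0813]
tool_rot: [3.142, -0.0, 1.429]
force: [-0.5, -0.4, 0.2]
grip_width: 0.02
finger_force: 59.1
25.4167 [ 0.5845 -0.1247  0.0813] [180.    -0.    81.89] w 0.02 f [-0.5 -0.4  0.2] ff 59.1 q [ 0.33  0.71 -0.32  1.78  0.33  0.7  -0.31]
turn/row [ 0.   -0.   -0.01]  total [ 0.  -0.  -0.1]
shift/row mm [-0.1 -0.1  0.6] total [-0.7 -0.9  4.8]
```

```bash
python3 -m crank '0 -.0005 -.001 .001 0 0 0;0 0 0 .001 0 0 0;0 0 0 .001 0 0 0;0 0 0 0 0 0 0;0 0 0 .001 0 0 0;0 0 0 0 0 0 0;0 0 0 .001 0 0 0;0 0 0 0 0 0 0'
```

```text
clock: 26.08
position: [0.5835, -0.1251, 0.077]
tool_rot: [3.141, 0.0, 1.429]
force: [-5.8, 0.2, 13.0]
grip_width: 0.0203
finger_force: 60.7
```

```bash
python3 -m crank '0 0 0 -.0005 0 0 0;0.03 0 0 0 0 0 0;0.045 0 0 0 0 0 0;0.045 0 0 0 0 0 0;0.045 0 0 -.002 0 0 0;0.045 0 0 -.010 0 0 0;0.06 0 0 -.02 0 0 0;0.085 0 0 -.03 0 0 0'
python3 -c "
from h import *
st();plan([.470,-.413,.13],46.5,14)"
```

```text
clock: 26.75
position: [0.5823, -0.1248, 0.1384]
tool_rot: [-3.138, -0.0, 1.43]
force: [-0.4, -0.3, -0.5]
grip_width: 0.0679
finger_force: 0.0
26.75 [ 0.5823 -0.1248  0.1384] [-1.7981e+02 -2.0000e-02  8.1910e+01] w 0.0679 f [-0.4 -0.3 -0.5] ff 0.0 q [ 0.36  0.63 -0.35  1.76  0.29  0.81 -0.28]
turn/row [-0.01  0.    2.53]  total [-0.2  0.  35.4]
[[-22, -5, 1], [-22, -4, 1], [-22, -3, 1], [-22, -2, 1], [-22, -1, 1], [-22, 0, 1], [-22, 1, 1], [-22, 2, 1], [-22, 3, 1], [-22, 4, 1], [-22, 5, 1], [-21, 6, 1], [-21, 7, 1], [-21, 7, 1]]
```

```bash
python3 -m crank '0.085 -.012 -.003 0 0 0 2;0.085 -.022 -.004 0 0 0 2.5;0.085 -.022 -.004 0 0 0 2.5;0.085 -.022 -.003 0 0 0 2.5;0.085 -.022 -.002 0 0 0 2.5;0.085 -.022 -.001 0 0 0 2.5;0.085 -.022 0 0 0 0 2.5;0.085 -.022 .001 0 0 0 2.5'
python3 -m crank '0.085 -.022 .002 0 0 0 2.5;0.085 -.022 .003 0 0 0 2.5;0.085 -.022 .004 0 0 0 2.5;0.085 -.022 .005 0 0 0 2.5;0.085 -.021 .006 0 0 0 2.5;0.085 -.021 .007 0 0 0 2.5;0.085 -.010 .003 0 0 0 1;0.085 0 0 0 0 0 0'
python3 - <<'E'
from h import *
st();plan([.470,-.413,.0245],46.5,8)
for n in("top","scene"):
    F=cam(n);W=world(F);H=cv2.cvtColor(F["pixels"],cv2.COLOR_RGB2LAB).astype(int)
    for c in("m","r"):
        m=((H[...,1]>132)&(H[...,2]<120)&(W[...,2]>.06) if c=="m" else (H[...,1]>140)&(H[...,2]>125))&(np.hypot(W[...,0]-.53,W[...,1]+.11)<.16)&(W[...,2]>.045)&(W[...,2]<.09)
        k,l,S,_=cv2.connectedComponentsWithStats(m.astype(np.uint8))
        for i in range(1,k):
            if S[i,4]>30: P=W[l==i]; r=cv2.minAreaRect((P[:,:2]*1000).astype(np.float32)); print(n,c,S[i,4],np.round(r[0],1),np.round(r[1],1),round(r[2],1),np.median(P[:,2]).round(3))
E
```

```text
clock: 27.42
position: [0.5193, -0.281, 0.1396]
tool_rot: [3.141, -0.0, 1.086]
force: [0.7, 0.2, 1.0]
grip_width: 0.0844
finger_force: 0.0
clock: 28.08
position: [0.4635, -0.415, 0.1393]
tool_rot: [3.141, 0.001, 0.806]
force: [0.1, -0.4, -0.4]
grip_width: 0.0848
finger_force: 0.0
28.0833 [ 0.4635 -0.415   0.1393] [1.7996e+02 5.0000e-02 4.6160e+01] w 0.0848 f [ 0.1 -0.4 -0.4] ff 0.0 q [ 0.76  0.65 -0.19  1.69  0.16  0.81 -0.26]
turn/row [ 0.    0.01 -0.04]  total [ 0.   0.1 -0.3]
shift/row mm [ 0.8  0.4 14.3] total [  6.    3.2 114.8]
top m 451 [ 584.2 -123.6] [116.9  23. ] 83.1 0.07
top r 357 [532.6 -66. ] [20.7 96. ] 85.3 0.054
top r 320 [ 516.6 -164.9] [21.2 95.7] 80.7 0.054
top r 60 [394.  -30.5] [28.8 15.8] 86.7 0.054
scene m 488 [ 584.  -124.4] [120.5  26.2] 81.4 0.068
scene r 56 [399.  -35.8] [31.6 16.9] 60.8 0.052
scene r 221 [524.3 -67.3] [23.2 83.8] 83.6 0.053
scene r 270 [ 527.8 -167.9] [ 22.1 122.5] 81.6 0.053
```

```bash
python3 -m crank '0.085 .003 .002 .008 0 0 -.3;0.085 .003 .001 .018 0 0 0;0.085 0 0 .020 0 0 0;0.085 0 0 .020 0 0 0;0.085 0 0 .020 0 0 0;0.085 0 0 .015 0 0 0;0.085 0 0 .010 0 0 0;0.085 0 0 .004 0 0 0'
python3 -m crank '0.06 0 0 0 0 0 0;0.04 0 0 0 0 0 0;0.02 0 0 0 0 0 0;0.0 0 0 0 0 0 0;0 0 0 0 0 0 0;0 0 0 0 0 0 0;0 0 0 0 0 0 0;0 0 0 0 0 0 0' 40
python3 -m crank '0 0 0 -.004 0 0 0;0 0 0 -.012 0 0 0;0 0 0 -.020 0 0 0;0 0 0 -.025 0 0 0;0 0 0 -.025 0 0 0;0 0 0 -.025 0 0 0;0 0 0 -.010 0 0 0;0 0 0 0 0 0 0' 60
python3 -c "
from h import *
st();plan([.4865,-.1117,.144],82,16)"
```

```text
clock: 28.85
position: [0.4715, -0.4087, 0.0221]
tool_rot: [-3.139, -0.0, 0.817]
force: [-0.6, 0.2, 0.5]
grip_width: 0.0849
finger_force: 0.0
clock: 29.52
position: [0.4715, -0.4106, 0.0246]
tool_rot: [3.141, -0.0, 0.815]
force: [-1.6, 1.6, 6.8]
grip_width: 0.0204
finger_force: 39.6
clock: 30.18
position: [0.4722, -0.4112, 0.1482]
tool_rot: [3.137, -0.0, 0.815]
force: [0.2, -0.1, -0.7]
grip_width: 0.0202
finger_force: 58.7
30.1833 [ 0.4722 -0.4112  0.1482] [ 1.7974e+02 -2.0000e-02  4.6670e+01] w 0.0202 f [ 0.2 -0.1 -0.7] ff 58.7 q [ 0.75  0.64 -0.19  1.68  0.16  0.83 -0.27]
turn/row [ 0.02  0.   -2.21]  total [  0.3   0.1 -35.3]
[[14, -12, 0], [15, -12, 0], [15, -11, 0], [16, -10, 0], [16, -10, 0], [16, -9, 0], [17, -9, 0], [17, -8, 0], [17, -7, 0], [18, -7, 0], [18, -6, 0], [18, -5, 0], [18, -5, 0], [18, -4, 0], [18, -3, 0], [19, -2, 0]]
```

```bash
python3 -m crank '0 .007 -.006 0 0 0 -1.5;0 .015 -.012 0 0 0 -2.2;0 .015 -.012 0 0 0 -2.2;0 .016 -.011 0 0 0 -2.2;0 .016 -.010 0 0 0 -2.2;0 .016 -.009 0 0 0 -2.2;0 .017 -.009 0 0 0 -2.2;0 .017 -.008 0 0 0 -2.2'
python3 -m crank '0 .017 -.008 0 0 0 -2.2;0 .017 -.007 0 0 0 -2.2;0 .018 -.007 0 0 0 -2.2;0 .018 -.006 0 0 0 -2.2;0 .018 -.005 0 0 0 -2.2;0 .018 -.005 0 0 0 -2.2;0 .018 -.004 0 0 0 -2.2;0 .018 -.003 0 0 0 -2.2'
python3 -m crank '0 .018 -.003 .005 0 0 -2.2;0 .006 -.002 .010 0 0 -.7;0 0 0 .012 0 0 0;0 0 0 .010 0 0 0;0 0 0 .006 0 0 0;0 0 0 .003 0 0 0;0 0 0 0 0 0 0;0 0 0 0 0 0 0'
python3 - <<'E'
from h import *
st();plan([.4865,-.1117,.0795],82,8)
for n in("top","scene"):
    F=cam(n);W=world(F);H=cv2.cvtColor(F["pixels"],cv2.COLOR_RGB2LAB).astype(int)
    m=(H[...,1]>132)&(H[...,2]<120)&(np.hypot(W[...,0]-.53,W[...,1]+.11)<.16)&(W[...,2]>.06)&(W[...,2]<.12)
    k,l,S,_=cv2.connectedComponentsWithStats(m.astype(np.uint8))
    for i in range(1,k):
        if S[i,4]>12: P=W[l==i]; r=cv2.minAreaRect((P[:,:2]*1000).astype(np.float32)); print(n,S[i,4],np.round(r[0],1),np.round(r[1],1),round(r[2],1),np.median(P[:,2]).round(3))
E
```

```text
clock: 30.85
position: [0.4781, -0.2663, 0.1443]
tool_rot: [-3.141, -0.0, 1.114]
force: [-0.9, 0.4, 0.1]
grip_width: 0.02
finger_force: 58.8
clock: 31.52
position: [0.4811, -0.1169, 0.1448]
tool_rot: [-3.142, 0.0, 1.421]
force: [1.0, 0.0, 0.4]
grip_width: 0.0199
finger_force: 58.8
clock: 32.18
position: [0.48, -0.0945, 0.0989]
tool_rot: [-3.142, 0.0, 1.467]
force: [0.2, 1.1, 0.6]
grip_width: 0.0203
finger_force: 58.8
32.1833 [ 0.48   -0.0945  0.0989] [-180.      0.     84.07] w 0.0203 f [0.2 1.1 0.6] ff 58.8 q [ 0.34  0.56 -0.35  2.06  0.34  0.57 -0.35]
turn/row [-0.    0.    0.26]  total [-0.   0.   2.1]
shift/row mm [-2.1  1.   2.4] total [-16.4   8.3  19.4]
top 140 [485.2 -59.1] [37.1 20.8] 86.0 0.092
scene 123 [485.2 -62. ] [44.2 23.5] 88.4 0.09
scene 252 [ 476.9 -129.7] [61.  25.4] 85.2 0.09
scene 496 [ 583.8 -124.4] [120.7  27.3] 82.9 0.068
```

```bash
python3 -m crank '0 -.004 .003 .003 0 0 0;0 -.004 .003 .004 0 0 0;0 -.002 .002 .004 0 0 0;0 0 0 .003 0 0 2.1;0 0 0 .002 0 0 0;0 0 0 .001 0 0 0;0 0 0 0 0 0 0;0 0 0 0 0 0 0'
python3 - <<'E'
from h import *
st();plan([.4872,-.1055,.0765],82,8)
F=cam("scene");W=world(F);H=cv2.cvtColor(F["pixels"],cv2.COLOR_RGB2LAB).astype(int)
m=(H[...,1]>132)&(H[...,2]<120)&(np.hypot(W[...,0]-.53,W[...,1]+.11)<.16)&(W[...,2]>.06)&(W[...,2]<.12)
k,l,S,_=cv2.connectedComponentsWithStats(m.astype(np.uint8))
for i in range(1,k):
        if S[i,4]>12: P=W[l==i]; r=cv2.minAreaRect((P[:,:2]*1000).astype(np.float32)); print(S[i,4],np.round(r[0],1),np.round(r[1],1),round(r[2],1),P[:,1].min(),P[:,1].max())
E
```

```text
clock: 32.95
position: [0.4868, -0.1051, 0.0818]
tool_rot: [-3.141, -0.0, 1.432]
force: [-0.4, -0.2, -0.5]
grip_width: 0.0199
finger_force: 58.8
32.95 [ 0.4868 -0.1051  0.0818] [-179.99   -0.     82.04] w 0.0199 f [-0.4 -0.2 -0.5] ff 58.8 q [ 0.34  0.6  -0.32  2.04  0.35  0.55 -0.38]
turn/row [-0.   -0.    0.01]  total [-0. -0.  0.]
shift/row mm [-0.   0.1  0.7] total [-0.4  0.4  5.3]
132 [505.4 -80.3] [26.4 68.1] 28.9 -0.10667404456647289 -0.051162479133023846
250 [ 482.5 -140.6] [59.6 25.3] 82.4 -0.17075496210110655 -0.10961654168340466
497 [ 584.  -124.2] [120.8  25.8] 82.3 -0.1854502219960509 -0.06274191915189292
```

```bash
python3 -m crank '0 0 0 .001 0 0 0;0 0 0 .001 0 0 0;0 0 0 .001 0 0 0;0 0 0 0 0 0 0;0 0 0 .001 0 0 0;0 0 0 0 0 0 0;0 0 0 .001 0 0 0;0 0 0 0 0 0 0'
python3 -m crank '0 0 0 0 0 0 0;0.03 0 0 0 0 0 0;0.045 0 0 0 0 0 0;0.045 0 0 0 0 0 0;0.045 0 0 -.002 0 0 0;0.045 0 0 -.010 0 0 0;0.06 0 0 -.02 0 0 0;0.085 0 0 -.03 0 0 0'
python3 -m crank '0.085 0 0 -.03 0 0 0;0.085 -.02 0 -.03 0 0 0;0.085 -.04 0 -.02 0 0 0;0.085 -.04 0 0 0 0 0;0.085 -.04 0 0 0 0 0;0.085 -.04 0 0 0 0 0;0.085 -.03 0 0 0 0 0;0.085 0 0 0 0 0 0'
python3 - <<'E'
from h import *
st()
for n in("top","scene"):
    F=cam(n);W=world(F);H=cv2.cvtColor(F["pixels"],cv2.COLOR_RGB2LAB).astype(int)
    for c in("m","r"):
        m=((H[...,1]>132)&(H[...,2]<120)&(W[...,2]>.06) if c=="m" else (H[...,1]>140)&(H[...,2]>125))&(np.hypot(W[...,0]-.53,W[...,1]+.11)<.13)&(W[...,2]>.045)&(W[...,2]<.09)
        k,l,S,_=cv2.connectedComponentsWithStats(m.astype(np.uint8))
        for i in range(1,k):
            if S[i,4]>30: P=W[l==i]; r=cv2.minAreaRect((P[:,:2]*1000).astype(np.float32)); print(n,c,S[i,4],np.round(r[0],1),np.round(r[1],1),round(r[2],1),np.median(P[:,2]).round(3))
    if n=="top": f=F
    else: g=F
c=np.hstack([cv2.resize(f["pixels"][200:320,230:430],(400,240)),cv2.resize(g["pixels"][180:330,180:400],(400,240))])
cv2.imwrite("pics/end.png",cv2.convertScaleAbs(cv2.resize(c,None,fx=1,fy=1),alpha=1.4)[:,:,::-1])
E
```

```text
clock: 33.67
position: [0.4869, -0.1051, 0.0767]
tool_rot: [3.142, -0.0, 1.431]
force: [-0.5, -0.9, -0.2]
grip_width: 0.0202
finger_force: 58.8
clock: 34.33
position: [0.4858, -0.1048, 0.1387]
tool_rot: [-3.138, -0.0, 1.431]
force: [0.7, 0.3, 0.1]
grip_width: 0.0675
finger_force: 0.0
clock: 35.0
position: [0.4557, -0.3166, 0.218]
tool_rot: [-3.142, 0.002, 1.424]
force: [-0.4, 0.6, -0.5]
grip_width: 0.0848
finger_force: 0.0
35.0 [ 0.4557 -0.3166  0.218 ] [-1.800e+02  1.200e-01  8.159e+01] w 0.0848 f [-0.4  0.6 -0.5] ff 0.0 q [ 0.76  0.47 -0.36  1.81  0.21  0.9   0.16]
top m 473 [ 584.2 -123.5] [117.3  23.1] 82.3 0.07
top m 502 [ 486.8 -109.1] [117.   22.2] 81.9 0.07
top r 263 [545. -69.] [20.3 72.8] 81.8 0.054
top r 284 [ 530.9 -166.5] [20.5 73.3] 81.3 0.054
scene m 442 [ 486.6 -111. ] [119.4  26.9] 82.7 0.068
scene m 498 [ 584.1 -124.3] [120.6  27.2] 81.1 0.068
scene r 185 [532.7 -68.9] [21.6 64. ] 83.2 0.053
scene r 261 [ 529.3 -168.4] [ 22.8 118.6] 81.7 0.053
```

View pics/end.png

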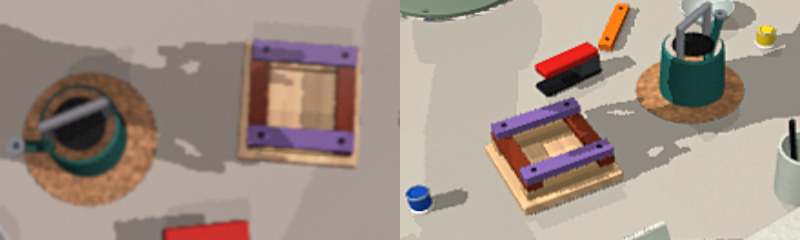

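The picture shows a square tower with its ends lined up (left crop about (300,97)). The can stands upright in the middle of the mat and the bystanders are where they were.

```bash
python3 -c "
from workcell import bot
print(bot.job_done())"
```

```text
the job is handed in; nothing more can be done
None
```

The job is handed in at about 35 s on the robot clock. The can stands upright mid-mat and the tower is square, with slats lined up to about 2 mm by my last camera check; no verdict came back.

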